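# Gauge the depth of a shelf's blind bore before the second support goes in

## Task

Find out how deep the open bore in the upper edge of the oak shelf is, so that its second support can be cut to length: take the depth gauge from its stand by the knob, set its foot flat over the open bore and slide the rod gently down until it bottoms. Then put the gauge back in its stand, foot flat on the rim, without shifting the reading, and let go. Leave the mug, the tape and the loose support where they are.

Things in the scene. Friction and masses are not known exactly. Their poses are not given: they have to be found in the camera images.
- gauge: the depth gauge's foot: flat aluminium bar 32 x 72 x 12 mm with a round guide boss 22 mm wide on top (to 22 mm above the underside). Origin at the centre of its flat underside, z up, long side along y. The steel rod slides through it against a drag of about 4 N, which holds it where it is left. Foot about 0.14 kg, rod with knob 0.06 kg
- gauge_rod (a joint): the reading: how far the rod's tip stands out below the underside of the foot, in m, 0 to 0.100; it starts at 4 to 20 mm. Pushing the knob down towards the foot makes it grow, against about 4 N
- rod_tip (a point): centre of the flat lower end of the gauge's rod, a steel rod 10 mm in diameter and 135 mm long with fine rings every 10 mm and a rubber tip that gives about 1 mm under 9 N. More than 20 N on the bore's floor is too rough
- knob (a point): centre of the black square knob on top of the rod, 20 x 20 mm across its flats (which are parallel to the foot's sides) and 26 mm high, 141 mm above the rod's tip; hold the gauge here. At the deepest bore the collar under the knob (15 mm wide, 4 mm high) comes down to 32 mm above the underside of the foot
- stand_top (a point): centre of the mouth of the gauge's stand, a fixed wooden tube 52 mm wide on a dark round base 86 mm wide. The rim is flat, 116 mm above the worktop; the hole is 22 mm wide and 106 mm deep, so that the rod hangs free in it while the foot rests on the rim. The gauge starts here
- shelf_board: a small oak floating shelf, 45 mm thick, 300 mm long, standing on its front edge, 120 mm high; it does not move. Origin at the centre of its underside, length along y, z up. In its flat upper edge are two upright blind bores, 14 mm wide, 190 mm apart. One is covered by a support already fitted; the other is open
- bore_left (a point): centre of the mouth of the bore at the board's +y end, on its upper edge (open, or covered by the fitted support). The open bore's depth is unknown, somewhere from 55 to 93 mm; its flat floor (bore_end in the rules; bore_end_c0 is a point 10 mm below it) is not measured
- bore_right (a point): the same for the bore at the board's -y end
- fitted_support: the shelf support already fitted: a flat steel plate 26 x 66 x 4 mm with rounded ends and two screw holes that lies on the board's upper edge over one of the two bores. Origin at the centre of the plate's underside. It does not move
- loose_support: the second shelf support, bystander: the same plate lying on the worktop with a 12 mm steel rod standing up from it to 89 mm; origin under the plate
- tape_roll: a roll of masking tape lying flat, about 104 mm wide and 25 mm high, bystander; origin under its middle
- mug: a white mug with a handle, about 107 mm high, bystander; origin under its middle
Things that resemble listed ones, but are neither listed nor needed, are in the scene too. What is shaped like the part that bears stand_top but blue is not meant.

How it is judged (in metres and radians):
On the way:
1. the gauge's foot lies flat over the open bore and the tip of its rod is down on the bore's floor (within 1.8 mm) (horizontal distance between rod_tip and bore_end_c0 below 0.003 m and height (world z) of gauge between 0.1175 and 0.1225 m and angle between gauge's own z axis and vertical below 0.06 rad and distance between rod_tip and bore_end_c0 below 0.0118 m), for 0.2 s.
At the end, for the whole second after the job is handed in: the gauge stands in its stand, upright, its foot on the rim (within 2.5 mm in height, 8 mm sideways), at rest and released, and its reading still agrees with the depth of the bore within 2.5 mm (horizontal distance between gauge and stand_top below 0.008 m and height (world z) of gauge between 0.1135 and 0.1185 m and angle between gauge's own z axis and vertical below 0.06 rad and linear speed of gauge below 0.02 m/s and z of rod_tip in the frame of bore_end between -0.0065 and -0.0015 m); the robot touches nothing.
It fails at once if the rod is rammed onto the floor of the bore with over 20 N (contact force between gauge_rod and bore_end_c0 above 20 N).
It fails at once if the mug is shifted by more than 30 mm (distance of mug from where it was at the start of the episode above 0.03 m).
It fails at once if the tape is shifted by more than 30 mm (distance of tape_roll from where it was at the start of the episode above 0.03 m).
It fails at once if the loose support is shifted by more than 30 mm (distance of loose_support from where it was at the start of the episode above 0.03 m).
It also fails if it takes over 51 s, if anything falls off the work surface, if the arm or the gripper's body presses on something with over 40 N, if the wrist force passes 120 N, or if a joint passes its speed limit or range.

## Robot

A 6-joint arm with a two-finger parallel gripper is mounted at the origin on a cart in front of the work surface, level with it; the furniture and walls round the work are solid. World frame = base frame: x ahead of the robot, y to its left, z up, the work surface at z = 0. Lengths are in mm, angles in rad, forces in N, time in s.
With the tool pointing down it reaches from about 275 to 725 mm from the base axis. Payload 5.6 kg.
Tool frame: the origin (TCP) lies at the very end of the fingers, on their centre line; the grasp point (between the pads) lies 19 mm behind it (r.grip_depth is the distance from the TCP to the grasp point, in mm); z points along the fingers, y is the line along which they close (so a half turn about z gives the same grasp; the last joint's range is limited). The gripper opens to 85 mm and grips with 20 to 120 N. Pads are 22 mm wide; open, the fingers measure 114 mm over their backs; the gripper's body (76 mm by 85 mm) begins 54 mm behind the grasp point. The pads swing forward as they close: fully open they stand 13 mm farther back than shut.
Start: joints at [1.47, 0.255, 0.108, 0, -1.424, -0.285], TCP at [206.938, 509.578, 231.283] pointing down, gripper open.
Joint ranges: [-2.95, 2.95], [-1.21, 1.97], [-1.09, 1.5], [-2.87, 1.71], [-2.94, -0.07], [-3.05, 3.05]. Speed limits (rad/s): [2.57, 2.57, 3.14, 3.14, 3.14, 3.14].

## Interface

Orientations are given as a unit quaternion [x, y, z, w].
In Python, from cell import r gives the robot as it stands. The module is installed in compiled form; this text tells all that it offers.
- The arm moves only by the tool move_arm, never from a script. Its argument "series" is a list of rows, each an object of numbers: "hand": the opening, from 0 (shut) to 1 (fully open); "dx", "dy", "dz": the shift along the tool's x, y, z in m; "rx", "ry", "rz": the turn, a rotation vector about the tool's x, y, z in rad. A call has exactly 10 rows; each row shifts and turns the commanded pose from where the row before left it, along the tool's axes as they then stand; what a row does not reach is not made up. A row lasts 1/8 s, in which the tool goes at most 62.5 mm and 10.7 degrees, less where a joint would pass 70% of its speed; a pose out of reach is approached as far as the arm can. A call with a gripper value outside its range is refused whole. The fingers move at their own pace and stop on an object; "force" is the grip in N (left out, the last holds). Time passes only in rows, so rows that do not move let the fingers close, or fill a call up. It gives the time, the measured TCP pose, the force, the opening and the grip force at its end, in the units of the state.
- r.state(): the state, without advancing time (a new reading comes with each control period).
- r.get_image(name): name is "scene" or "top" or "wrist"; returns the picture (480x640x3 uint8, blue, green, red); there is no depth.
- r.camera_model(name): a dict with "vfov" (degrees; the focal length in pixels is half the picture's height over the tangent of half this angle, whatever the lens; pixels are square), "cx", "cy" (the principal point, pixels), "R" (3x3) and "t" (3): a world point X has camera coordinates R X + t; the wrist camera has in their place "tool_from_camera" (4x4, takes a point from camera to tool coordinates, whose origin is the TCP and whose axes are the flange's). Camera axes: x right, y down, z forward; pixel columns grow to the right and rows downward; lengths in mm; the calibration is good to about 2 mm. The wrist camera is an equidistant fisheye: a pixel r from the principal point sees the ray r / f radians off the axis. A picture is of the moment at which its call begins: read the wrist's pose just before it. camera_model takes no time and is no camera call.
- r.job_done(): hands the job in; it is judged then, once.
Trained networks look in the newest picture that a camera, given by its name, has taken for a name from the list of things; names that differ only in an ending like _2 or _b are one class to them, and where a whole thing is asked for, a point or a joint stands for the part that bears it (a point fixed in the world has none). Each returns a list of dicts, best first, with "score" (0 to 1); they miss things now and then, are a little off and sometimes report something else, mostly with a low value. They report only what shows in the picture. A call takes as long as a camera call. They do not tell look-alikes from the thing itself.
- r.search_frame(camera, name): "at" ([x, y, z] in mm, in world coordinates, good to about 4 mm: the middle of the surface that is visible of it).
- r.regions_of(camera, name): "pixels" (480x640 bool, what is visible of it).
- r.mark_of(camera, name): "at" ([x, y, z] in mm, in world coordinates, good to about 4 mm: a listed point, or the origin of a listed thing).
The state is a dict: "clock": time; "qpos": joint angles; "joint_vel": joint speeds; "effort": joint torques, N m; "tcp_pos": TCP position; "orientation": TCP orientation; "force": force on the tool from outside, world axes, zero at the start; "ft_torque": the same for the moment, N m; "opening": opening from 0.0 (shut) to 1.0 (fully open); "finger_force": force on a finger pad.
Only numpy, scipy, OpenCV 4.12 (cv2) and the standard library are available. Lean on these libraries where they do the work, as an engineer would, in place of code of your own. Each camera call takes 0.05 s, during which the arm holds its last target. There are 200 camera calls.

## Working session

There is one attempt and no reset: what is moved stays moved. The work goes in short steps, Python scripts to look and compute and a tool call to move; the robot and the scene stay as the last step left them, time stands still between calls to the robot, and variables do not carry over. Pictures are saved under pics/ and viewed, at most 10 in all, crops included, and the job is handed in when it is done.

Besides the shell and the picture viewer there is one more tool, called after "Request:" by a JSON object that holds its "name" and its "arguments". move_arm: Moves the arm, as the interface text tells. Its arguments: {"type":"object","properties":{"series":{"type":"array","items":{"type":"object","properties":{"hand":{"type":"number"},"dx":{"type":"number"},"dy":{"type":"number"},"dz":{"type":"number"},"rx":{"type":"number"},"ry":{"type":"number"},"rz":{"type":"number"}}}},"force":{"type":"number"}},"required":["series"]}

```bash
mkdir -p pics; cat > h.py <<'E'
import numpy as np, cv2
from cell import r
from scipy.spatial.transform import Rotation as Ro
def project(name,X):
    c=r.camera_model(name); f=240/np.tan(np.radians(c['vfov'])/2)
    p=np.array(c['R'])@np.array(X,float)+np.array(c['t']).ravel()
    return [round(float(f*p[0]/p[2]+c['cx']),1),round(float(f*p[1]/p[2]+c['cy']),1)]
def ray(name,u,v,z):
    c=r.camera_model(name); f=240/np.tan(np.radians(c['vfov'])/2)
    R=np.array(c['R']);t=np.array(c['t']).ravel()
    o=-R.T@t; d=R.T@np.array([(u-c['cx'])/f,(v-c['cy'])/f,1])
    return (o+d*(z-o[2])/d[2]).round(1)
E
python3 - <<'E'
from h import *
a=r.get_image('scene');b=r.get_image('top')
cv2.imwrite('pics/s.png',a);cv2.imwrite('pics/t.png',b)
for n in ['gauge','knob','stand_top','shelf_board','bore_left','bore_right','fitted_support','loose_support','tape_roll','mug']:
  for c in ['scene','top']:
    print(n,c,[(np.round(d['at']).tolist(),round(d['score'],2),project(c,d['at'])) for d in r.mark_of(c,n)[:3]])
print(r.state())
E
```

```text
gauge scene [([436.0, 228.0, 115.0], 0.96, [252.9, 232.7])]
gauge top []
knob scene [([433.0, 230.0, 240.0], 0.45, [246.2, 193.7])]
knob top [([432.0, 226.0, 246.0], 0.74, [201.9, 258.3])]
stand_top scene [([431.0, 225.0, 116.0], 0.95, [252.5, 233.9]), ([523.0, 122.0, 116.0], 0.81, [303.3, 233.6])]
stand_top top [([518.0, 121.0, 113.0], 0.76, [263.4, 222.9]), ([433.0, 226.0, 115.0], 0.57, [214.8, 260.4])]
shelf_board scene [([490.0, -109.0, 0.0], 0.75, [360.8, 312.5])]
shelf_board top [([486.0, -110.0, -2.0], 0.64, [363.6, 242.2])]
bore_left scene [([510.0, -16.0, 117.0], 0.7, [338.9, 257.9]), ([435.0, 225.0, 116.0], 0.62, [253.5, 233.2])]
bore_left top [([512.0, -17.0, 120.0], 0.87, [325.6, 225.5])]
bore_right scene [([464.0, -198.0, 120.0], 0.95, [386.7, 302.0]), ([434.0, 229.0, 114.0], 0.68, [252.4, 233.2])]
bore_right top [([463.0, -197.0, 122.0], 0.84, [407.8, 248.7])]
fitted_support scene [([463.0, -192.0, 120.0], 0.6, [384.6, 301.0])]
fitted_support top [([461.0, -199.0, 119.0], 0.82, [408.6, 249.6])]
loose_support scene [([342.0, -110.0, -1.0], 0.63, [321.6, 348.3]), ([465.0,
[... 411 characters left out ...]
array([ 1.46957333e+00,  2.55119911e-01,  1.08215995e-01,  1.55789758e-05,
       -1.42390966e+00, -2.84587759e-01]), 'joint_vel': array([ 2.81212237e-04,  5.33800511e-04,  2.15289112e-03, -9.65862099e-05,
       -2.57079265e-04,  1.00303807e-03]), 'effort': array([-3.85330713e-04, -3.86410725e+01,  2.38068223e+01,  5.36814228e+00,
       -5.30023863e-04,  5.72473226e-06]), 'tcp_pos': array([206.95779214, 509.57692346, 231.28136223]), 'orientation': array([ 9.81451604e-01, -1.91710066e-01,  8.46277548e-06,  7.88207565e-06]), 'force': array([-0.67413994,  0.6432386 ,  0.42950641]), 'ft_torque': array([-0.01079143,  0.01072931,  0.02408436]), 'finger_force': 0.0, 'opening': 0.9993772333384775}
```

```bash
python3 - <<'E'
import cv2,numpy as np
s=cv2.imread('pics/s.png');t=cv2.imread('pics/t.png')
a=cv2.resize(s[160:340,200:420],None,fx=3.6,fy=3.3,interpolation=cv2.INTER_CUBIC)
cv2.imwrite('pics/s2.png',cv2.resize(s[160:325,200:420],(800,600),interpolation=cv2.INTER_CUBIC))
b=t[160:325,180:400]
cv2.imwrite('pics/t2.png',cv2.resize(t[160:340,190:430],(800,600),interpolation=cv2.INTER_CUBIC))
E
```

```text
(no output)
```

View pics/s2.png

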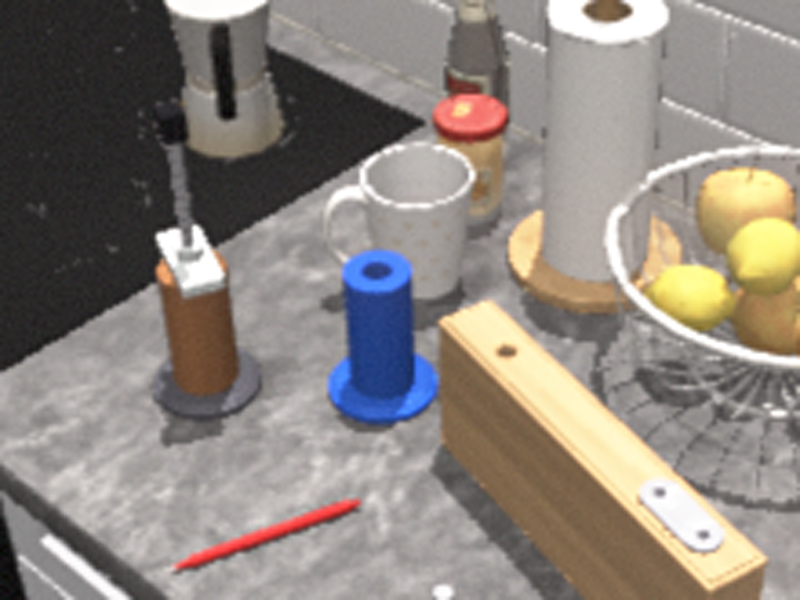

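View pics/t2.png

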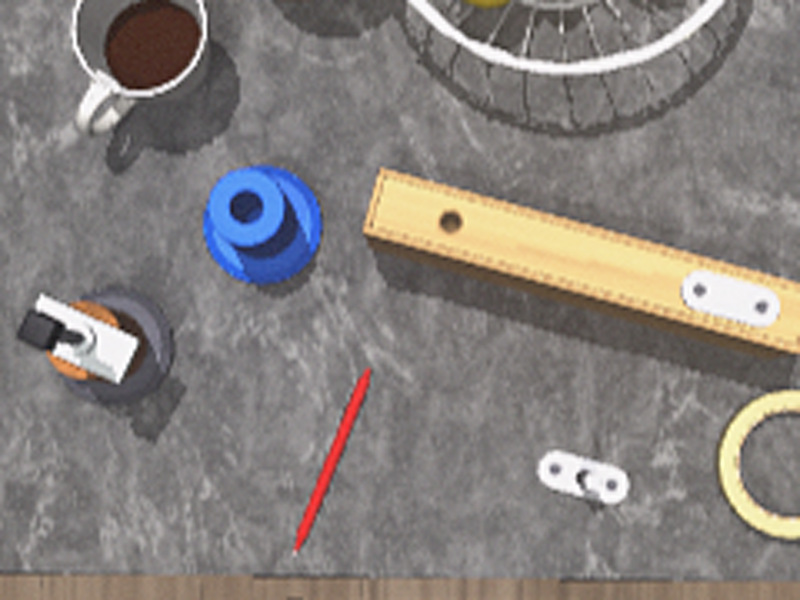

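The gauge sits in the brown stand, with the foot at scene (253,233) and the knob at (246,194). The blue tube at scene (303,234) is the look-alike, since it is blue and empty. The open bore is bore_left at scene (339,258), and bore_right at (386,301) is covered by the plate. The enlarged crop confirms all of this.

```bash
python3 - <<'E'
from h import *
c=r.camera_model('wrist');print(c)
t=cv2.imread('pics/t.png')
# foot long side edge directions / knob pixels
m=r.regions_of('top','gauge')
for d in m[:1]:
    print(d['score'],d['pixels'].sum())
C=lambda u,v:(190+u/3.333,160+v/3.333)
for p in [(40,295),(138,345),(121,385)]: print(ray('top',*C(*p),128))
print('bore',ray('top',*C(451,221),120))
hsv=cv2.cvtColor(t,cv2.COLOR_BGR2HSV)
w=((hsv[...,2]>180)&(hsv[...,1]<40)).astype(np.uint8); w[:, 240:]=0; w[:240]=0;w[285:]=0
P=np.argwhere(w)[:,::-1].astype(np.float32);print(len(P),cv2.minAreaRect(P))
for p in cv2.boxPoints(cv2.minAreaRect(P)): print(ray('top',*p,128))
E
```

```text
{'vfov': 65.70646984690485, 'cx': 313.8620949066906, 'cy': 237.9351219383434, 'tool_from_camera': array([[-1.97119634e-04, -9.57134106e-01, -2.89645067e-01,
         7.44478883e+01],
       [ 9.99999575e-01,  7.22700746e-05, -9.19372480e-04,
        -4.74230739e-01],
       [ 9.00895428e-04, -2.89645125e-01,  9.57133684e-01,
        -1.43394806e+02],
       [ 0.00000000e+00,  0.00000000e+00,  0.00000000e+00,
         1.00000000e+00]])}
0.66 539
[458.6 251.8 128. ]
[426.5 187.  128. ]
[400.4 197.5 128. ]
bore [510.5 -16.4 120. ]
320 ((213.56504821777344, 261.2568359375), (32.19386672973633, 14.896905899047852), 24.443954467773438)
[430.4 264.5 128. ]
[460.1 251.9 128. ]
[431.7 187.3 128. ]
[402.1 200.1 128. ]
```

Request:
{"name": "move_arm", "arguments": {"series": [{"dz": -0.05, "hand": 1}, {"dz": -0.04, "dx": 0.02, "dy": 0.01}, {"dx": 0.038, "dy": 0.022}, {"dx": 0.038, "dy": 0.022}, {"dx": 0.038, "dy": 0.022}, {"dx": 0.038, "dy": 0.022}, {"dx": 0.038, "dy": 0.022}, {"dx": 0.038, "dy": 0.022}, {"dx": 0.038, "dy": 0.022}, {"dx": 0.03, "dy": 0.014}]}}

```text
schema error: expected keys hand, dx, dy, dz, rx, ry, rz
```

Request:
{"name": "move_arm", "arguments": {"series": [{"dx": 0, "dy": 0, "dz": -0.05, "rx": 0, "ry": 0, "rz": 0.01, "hand": 1}, {"dx": 0.02, "dy": 0.01, "dz": -0.04, "rx": 0, "ry": 0, "rz": 0.01, "hand": 1}, {"dx": 0.038, "dy": 0.022, "dz": 0, "rx": 0, "ry": 0, "rz": 0.01, "hand": 1}, {"dx": 0.038, "dy": 0.022, "dz": 0, "rx": 0, "ry": 0, "rz": 0.01, "hand": 1}, {"dx": 0.038, "dy": 0.022, "dz": 0, "rx": 0, "ry": 0, "rz": 0.01, "hand": 1}, {"dx": 0.038, "dy": 0.022, "dz": 0, "rx": 0, "ry": 0, "rz": 0, "hand": 1}, {"dx": 0.038, "dy": 0.022, "dz": 0, "rx": 0, "ry": 0, "rz": 0, "hand": 1}, {"dx": 0.038, "dy": 0.022, "dz": 0, "rx": 0, "ry": 0, "rz": 0, "hand": 1}, {"dx": 0.038, "dy": 0.022, "dz": 0, "rx": 0, "ry": 0, "rz": 0, "hand": 1}, {"dx": 0.03, "dy": 0.014, "dz": 0, "rx": 0, "ry": 0, "rz": 0, "hand": 1}]}}

```text
clock: 2.4
tcp_pos: [421.8, 215.4, 321.6]
orientation: [0.976, -0.217, 0.0, -0.0]
force: [-0.5, 1.5, -0.5]
opening: 0.999
finger_force: 0.0
```

```bash
cat >> h.py <<'E'
def wproj(X,st):
    c=r.camera_model('wrist'); f=240/np.tan(np.radians(c['vfov'])/2); T=np.array(c['tool_from_camera'])
    Rt=Ro.from_quat(st['orientation']).as_matrix()
    p=T[:3,:3].T@(Rt.T@(np.array(X,float)-st['tcp_pos'])-T[:3,3])
    th=np.arctan2(np.hypot(p[0],p[1]),p[2]); a=np.arctan2(p[1],p[0])
    return [round(float(c['cx']+f*th*np.cos(a)),1),round(float(c['cy']+f*th*np.sin(a)),1)]
def wray(u,v,z,st):
    c=r.camera_model('wrist'); f=240/np.tan(np.radians(c['vfov'])/2); T=np.array(c['tool_from_camera'])
    Rt=Ro.from_quat(st['orientation']).as_matrix()
    a=np.array([u-c['cx'],v-c['cy']]);rr=np.hypot(*a)+1e-9;th=rr/f
    d=Rt@T[:3,:3]@np.array([*(a/rr*np.sin(th)),np.cos(th)]); o=Rt@T[:3,3]+st['tcp_pos']
    return (o+d*(z-o[2])/d[2]).round(1)
E
python3 - <<'E'
from h import *
st=r.state();im=r.get_image('wrist');cv2.imwrite('pics/w1.png',im)
np.save('w1.npy',st,allow_pickle=True)
print(st['clock'],st['tcp_pos'],st['orientation'],2*np.arctan2(st['orientation'][1],st['orientation'][0]))
for n in ['knob','gauge','stand_top']:
    print(n,[(np.round(d['at']).tolist(),round(d['score'],2),wproj(d['at'],st)) for d in r.mark_of('wrist',n)[:2]])
E
```

```text
2.4 [421.81159507 215.40608506 321.6490526 ] [ 9.76277786e-01 -2.16521457e-01  2.71348372e-04 -2.65259722e-04] -0.4365000072589727
knob [([431.0, 224.0, 240.0], 0.76, [296.6, 239.8]), ([344.0, -114.0, -1.0], 0.16, [547.1, 147.0])]
gauge [([434.0, 224.0, 122.0], 0.69, [301.8, 200.8])]
stand_top [([519.0, 122.0, 117.0], 0.73, [362.7, 73.7])]
```

View pics/w1.png

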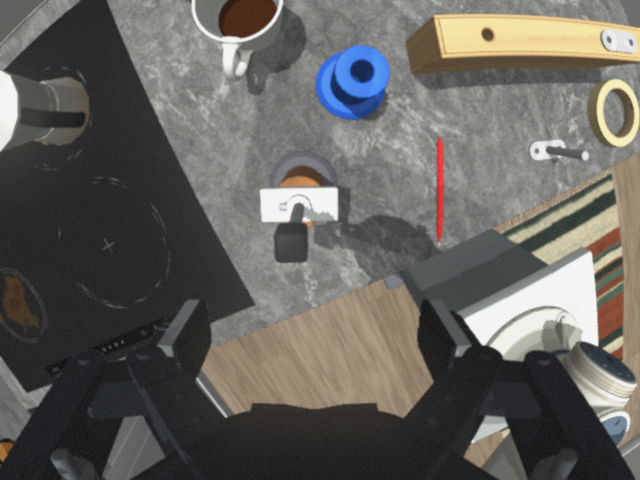

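The view shows the foot at (300,205), parallel to the image rows, so the tool's y axis already lies along the foot. The knob is at (291,244) and the open bore at (488,34). I'll enlarge these to get sub-pixel centres.

```bash
python3 - <<'E'
import cv2,numpy as np
w=cv2.imread('pics/w1.png')
a=cv2.resize(w[180:270,250:350],(660,594),interpolation=cv2.INTER_CUBIC)
a=np.clip((a/255.)**0.5*255,0,255).astype(np.uint8)
cv2.imwrite('pics/w1k.png',a)
E
```

```text
(no output)
```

View pics/w1k.png

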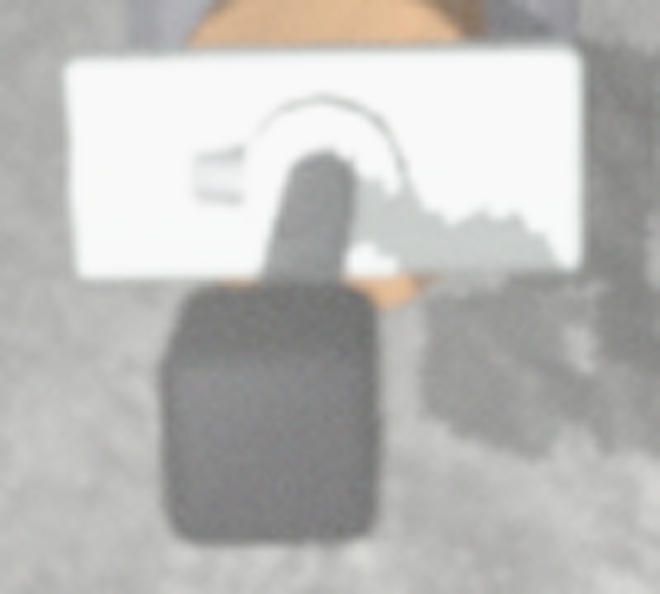

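```bash
python3 - <<'E'
from h import *
st=np.load('w1.npy',allow_pickle=True).item()
C=lambda u,v:(250+u/6.6,180+v/6.6)
P=np.array([wray(*C(*p),128,st) for p in [(68,62),(582,47),(580,272),(80,278)]]);print(P,P.mean(0))
e=(P[0]-P[1])+(P[3]-P[2]);print('yaw long',np.arctan2(e[1],e[0]),'tool y line',-0.4365-np.pi/2+np.pi)
for z in (248,252,256,260,264):
    A=wray(*C(163,452),z,st);B=wray(*C(380,452),z,st);D=wray(*C(271.5,360),z,st);E=wray(*C(271.5,545),z,st)
    print(z,wray(*C(271.5,452),z,st),np.linalg.norm(A-B),np.linalg.norm(D-E))
print('bore',wray(488,34,120,st))
for cam,p in (('top',(201.9,258.3)),):
    for z in (250,260): print(ray(cam,190+39/3.333,160+330/3.333,z))
E
```

```text
[[460.6 252.9 128. ]
 [432.  187.1 128. ]
 [402.6 200.6 128. ]
 [432.  265.5 128. ]] [431.8   226.525 128.   ]
yaw long 1.1531400579370683 tool y line 1.1342963267948964
248 [429.8 228.  248. ] 20.268448386593363 18.29125474099574
252 [430.9 227.2 252. ] 19.95419755339714 17.84404662625604
256 [432.  226.4 256. ] 19.640010183296763 17.576404638036774
260 [433.1 225.6 260. ] 19.192967462067966 17.173234989366424
264 [434.2 224.8 264. ] 18.836666371733624 16.90562036720332
bore [512.5 -14.8 120. ]
[430.3 225.2 250. ]
[429.8 223.  260. ]
```

Request:
{"name": "move_arm", "arguments": {"series": [{"dx": 0.0045, "dy": -0.0143, "dz": 0.02, "rx": 0, "ry": 0, "rz": -0.016, "hand": 1}, {"dx": 0, "dy": 0, "dz": 0.03, "rx": 0, "ry": 0, "rz": 0, "hand": 0.8}, {"dx": 0, "dy": 0, "dz": 0.03, "rx": 0, "ry": 0, "rz": 0, "hand": 0.6}, {"dx": 0, "dy": 0, "dz": 0.0186, "rx": 0, "ry": 0, "rz": 0, "hand": 0.5}, {"dx": 0, "dy": 0, "dz": 0, "rx": 0, "ry": 0, "rz": 0, "hand": 0.4}, {"dx": 0, "dy": 0, "dz": 0, "rx": 0, "ry": 0, "rz": 0, "hand": 0.1}, {"dx": 0, "dy": 0, "dz": 0, "rx": 0, "ry": 0, "rz": 0, "hand": 0.1}, {"dx": 0, "dy": 0, "dz": 0, "rx": 0, "ry": 0, "rz": 0, "hand": 0.1}, {"dx": 0, "dy": 0, "dz": 0, "rx": 0, "ry": 0, "rz": 0, "hand": 0.1}, {"dx": 0, "dy": 0, "dz": 0, "rx": 0, "ry": 0, "rz": 0, "hand": 0.1}], "force": 40}}

```text
clock: 3.85
tcp_pos: [431.5, 228.3, 223.3]
orientation: [0.978, -0.208, 0.0, -0.001]
force: [-1.2, 1.5, 3.8]
opening: 0.224
finger_force: 44.3
```

Request:
{"name": "move_arm", "arguments": {"series": [{"dx": 0, "dy": 0, "dz": -0.015, "rx": 0, "ry": 0, "rz": 0, "hand": 0.1}, {"dx": 0, "dy": 0, "dz": -0.025, "rx": 0, "ry": 0, "rz": 0, "hand": 0.1}, {"dx": 0.006, "dy": 0.01, "dz": -0.01, "rx": 0, "ry": 0, "rz": 0, "hand": 0.1}, {"dx": 0.0151, "dy": 0.0248, "dz": 0, "rx": 0, "ry": 0, "rz": 0, "hand": 0.1}, {"dx": 0.02, "dy": 0.032, "dz": 0, "rx": 0, "ry": 0, "rz": 0, "hand": 0.1}, {"dx": 0.02, "dy": 0.033, "dz": 0, "rx": 0, "ry": 0, "rz": 0, "hand": 0.1}, {"dx": 0.02, "dy": 0.033, "dz": 0, "rx": 0, "ry": 0, "rz": 0, "hand": 0.1}, {"dx": 0.02, "dy": 0.032, "dz": 0, "rx": 0, "ry": 0, "rz": 0, "hand": 0.1}, {"dx": 0.01, "dy": 0.016, "dz": 0, "rx": 0, "ry": 0, "rz": 0, "hand": 0.1}, {"dx": 0.006, "dy": 0.01, "dz": 0, "rx": 0, "ry": 0, "rz": 0, "hand": 0.1}], "force": 40}}

```text
clock: 5.1
tcp_pos: [459.9, 4.6, 272.3]
orientation: [0.978, -0.209, -0.001, 0.0]
force: [-0.7, 0.5, -2.5]
opening: 0.226
finger_force: 43.5
```

```bash
python3 - <<'E'
from h import *
st=r.state();im=r.get_image('wrist');cv2.imwrite('pics/w2.png',im)
np.save('w2.npy',st,allow_pickle=True)
print(st['clock'],st['tcp_pos'],st['orientation'],st['force'],2*np.arctan2(st['orientation'][1],st['orientation'][0]))
for n in ['bore_left','gauge','rod_tip','knob']:
    print(n,[(np.round(d['at'],1).tolist(),round(d['score'],2),wproj(d['at'],st)) for d in r.mark_of('wrist',n)[:2]])
r.get_image('top')
print([(np.round(d['at'],1).tolist()) for n in ('bore_left','gauge') for d in r.mark_of('top',n)[:2]])
u,v=map(int,wproj([511,-16,120],st)); x0=max(0,min(440,u-100)); y0=max(0,min(330,v-60))
print(x0,y0);cv2.imwrite('pics/w2c.png',cv2.resize(im[y0:y0+150,x0:x0+200],(800,600),interpolation=cv2.INTER_CUBIC))
E
```

```text
5.1 [459.90681974   4.58635506 272.32012616] [ 9.77897079e-01 -2.09086031e-01 -5.41402937e-04  2.03863498e-04] [-0.69051941  0.54302451 -2.51345605] -0.42128055075012244
bore_left [([511.5, -16.8, 118.1], 0.62, [312.7, 151.7])]
gauge [([462.7, -2.3, 169.6], 0.81, [322.3, 230.3]), ([343.7, -113.4, -1.5], 0.47, [441.1, 242.4])]
rod_tip []
knob [([463.6, -0.4, 288.4], 0.87, [323.4, 313.4])]
[[341.7, -110.1, 2.6]]
212 92
```

View pics/w2c.png

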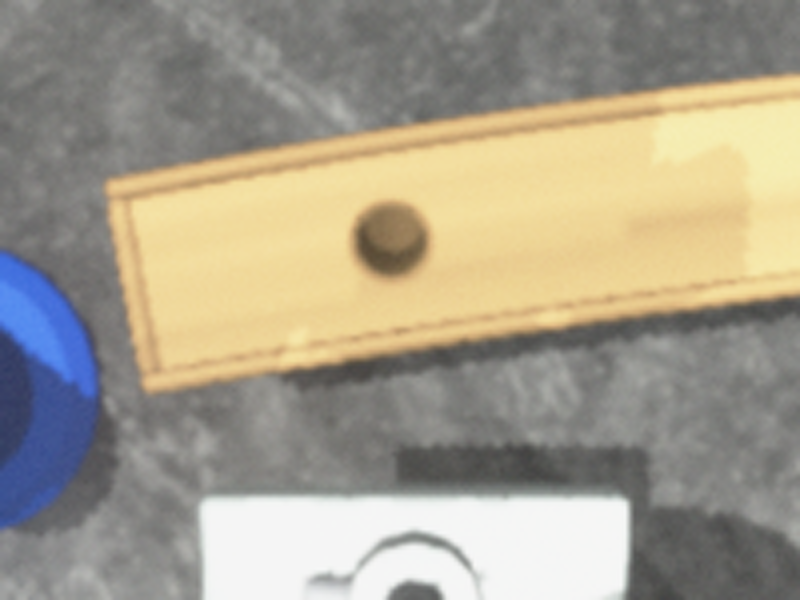

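The crop shows the open bore at crop (390,239), which is image (309.5,151.8). Its paler floor disc is visible inside it. The foot is below. I'll enlarge both for precise centres.

```bash
python3 - <<'E'
import cv2,numpy as np
w=cv2.imread('pics/w2.png')
a=cv2.resize(w[205:345,245:385][:105],(560,420),interpolation=cv2.INTER_CUBIC)
a=w[205:330,255:375]; a=cv2.resize(a,(480,500),interpolation=cv2.INTER_CUBIC)
b=w[139:164,297:322].astype(float); b=cv2.resize(b,(320,320),interpolation=cv2.INTER_CUBIC)
b=np.clip(b*1.6,0,255)
o=np.zeros((500,800,3),np.uint8);o[:,:480]=np.clip((a/255.)**.6*255,0,255);o[:320,480:]=b
cv2.imwrite('pics/w2d.png',o)
E
```

```text
(no output)
```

View pics/w2d.png

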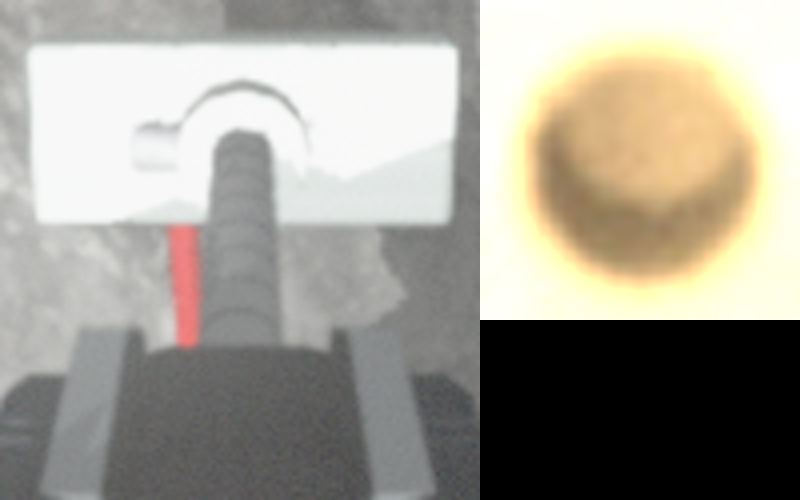

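```bash
python3 - <<'E'
from h import *
st=np.load('w2.npy',allow_pickle=True).item()
Q=lambda u,v:(255+u/4,205+v/4)
zf=116+(272.3-223.3)+12
P=np.array([wray(*Q(*p),zf,st) for p in [(28,46),(459,44),(450,222),(37,222)]]);F=P.mean(0);print(P,F)
print('sizes',[np.linalg.norm(P[i]-P[(i+1)%4]) for i in range(4)])
e=(P[0]-P[1])+(P[3]-P[2]);print('foot yaw',np.arctan2(e[1],e[0]))
B=wray(297+164.5/12.8-.5,139+169/12.8-.5,120,st);print('bore',B)
th=np.linspace(0,2*np.pi,73)
for d in (0,55,65,70,75,80,93):
    C=np.array([wproj([B[0]+7*np.cos(t),B[1]+7*np.sin(t),120-d],st) for t in th]); C=(C-[297,139]+.5)*12.8+[480,0]
    print(d,C.min(0).round(),C.max(0).round())
R=Ro.from_quat(st['orientation']).as_matrix()
print('tilt',R[:,2],'foot in tool',R.T@(F-st['tcp_pos']),'bore-foot in tool',R.T@(B-F))
E
```

```text
[[489.8  29.7 177. ]
 [460.8 -35.8 177. ]
 [432.1 -22.8 177. ]
 [461.2  42.2 177. ]] [460.975   3.325 177.   ]
sizes [np.float64(71.63274390947201), np.float64(31.506983352901294), np.float64(71.21664131367048), np.float64(31.212337304341716)]
foot yaw 1.1519322929884779
bore [512.7 -14.4 120. ]
0 [531.  58.] [758. 282.]
55 [558.  28.] [749. 218.]
65 [562.  23.] [748. 207.]
70 [563.  22.] [748. 204.]
75 [566.  19.] [746. 198.]
80 [567.  18.] [746. 195.]
93 [572.  13.] [745. 183.]
tilt [-1.14412272e-03 -1.72315455e-04 -9.99999331e-01] foot in tool [ 1.5833955   0.65467381 95.31905758] bore-foot in tool [54.50622045 -5.01225297 56.94383639]
```

Request:
{"name": "move_arm", "arguments": {"series": [{"dx": 0.004, "dy": -0.001, "dz": 0.002, "rx": 0, "ry": 0, "rz": 0, "hand": 0.1}, {"dx": 0.006, "dy": -0.001, "dz": 0.005, "rx": 0, "ry": 0, "rz": 0, "hand": 0.1}, {"dx": 0.006, "dy": -0.001, "dz": 0.005, "rx": 0, "ry": 0, "rz": 0, "hand": 0.1}, {"dx": 0.006, "dy": -0.001, "dz": 0.005, "rx": 0, "ry": 0, "rz": 0, "hand": 0.1}, {"dx": 0.005, "dy": -0.001, "dz": 0.003, "rx": 0, "ry": 0, "rz": 0, "hand": 0.1}, {"dx": 0.0025, "dy": 0, "dz": 0.002, "rx": 0, "ry": 0, "rz": 0, "hand": 0.1}, {"dx": 0.001, "dy": 0, "dz": 0, "rx": 0, "ry": 0, "rz": 0, "hand": 0.1}, {"dx": 0, "dy": 0, "dz": 0, "rx": 0, "ry": 0, "rz": 0, "hand": 0.1}, {"dx": 0, "dy": 0, "dz": 0, "rx": 0, "ry": 0, "rz": 0, "hand": 0.1}, {"dx": 0, "dy": 0, "dz": 0, "rx": 0, "ry": 0, "rz": 0, "hand": 0.1}], "force": 40}}

```text
clock: 6.75
tcp_pos: [490.2, -1.8, 250.8]
orientation: [0.978, -0.208, 0.0, -0.0]
force: [-1.1, -1.0, -2.3]
opening: 0.226
finger_force: 43.6
```

```bash
python3 - <<'E'
from h import *
st=r.state();im=r.get_image('wrist');cv2.imwrite('pics/w3.png',im)
np.save('w3.npy',st,allow_pickle=True)
print(st['clock'],st['tcp_pos'],st['orientation'],st['force'])
a=im[180:330,230:390]
cv2.imwrite('pics/w3c.png',cv2.resize(np.clip((a/255.)**.7*255,0,255).astype(np.uint8),(640,600),interpolation=cv2.INTER_CUBIC))
E
```

```text
6.75 [490.21382872  -1.80455446 250.84667666] [ 9.78062599e-01 -2.08311137e-01  1.32411350e-04 -7.41345294e-05] [-1.14359052 -0.96478468 -2.33898655]
```

View pics/w3c.png

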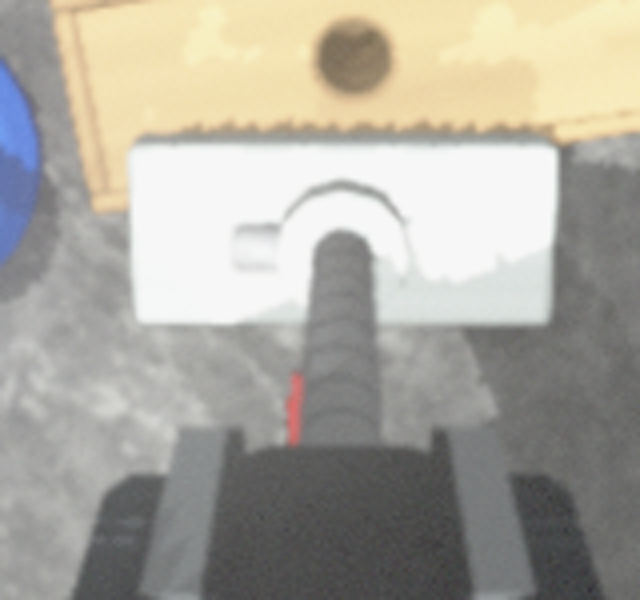

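The bore is at crop (353,56), directly ahead of the foot, whose corners are near (129,145), (558,143), (550,324) and (137,324).

```bash
python3 - <<'E'
from h import *
st=np.load('w3.npy',allow_pickle=True).item(); im=cv2.imread('pics/w3.png')
g=im[...,1].astype(float)[180:210,300:335]; 
m=(g<0.5*(np.median(g)+g.min())).astype(np.uint8)
n,l,s,c=cv2.connectedComponentsWithStats(m);k=1+np.argmax(s[1:,4]);print(s[k],c[k]+[300,180])
Q=lambda u,v:(230+u/4,180+v/4)
zf=116+(250.85-223.3)+12
P=np.array([wray(*Q(*p),zf,st) for p in [(129,145),(558,143),(550,324),(137,324)]]);F=P.mean(0)
print('sizes',[np.linalg.norm(P[i]-P[(i+1)%4]).round(1) for i in range(4)],F)
R=Ro.from_quat(st['orientation']).as_matrix()
for uv in (c[k]+[300,180],Q(353,56)):
  B=wray(*uv,120,st);print('bore',B,'bore-foot tool',R.T@(B-F),'bore-tcp',R.T@(B-st['tcp_pos']))
print(R[:,2])
E
```

```text
[  9   6  19  18 273] [317.93040293 194.15384615]
sizes [np.float64(71.4), np.float64(32.0), np.float64(71.2), np.float64(31.7)] [491.35   -2.975 155.5  ]
bore [512.7 -14.3 120. ] bore-foot tool [24.10373841  1.64948843 35.50517015] bore-tcp [ 25.59648982   2.27447104 130.85206663]
bore [512.7 -14.6 120. ] bore-foot tool [24.22598321  1.92345231 35.5051432 ] bore-tcp [ 25.71873463   2.54843492 130.85203968]
[ 2.89899275e-04  8.98509033e-05 -9.99999954e-01]
```

Request:
{"name": "move_arm", "arguments": {"series": [{"dx": 0.006, "dy": 0.0005, "dz": 0, "rx": 0, "ry": 0, "rz": 0, "hand": 0.1}, {"dx": 0.0085, "dy": 0.0005, "dz": 0, "rx": 0, "ry": 0, "rz": 0, "hand": 0.1}, {"dx": 0.0065, "dy": 0.0005, "dz": 0, "rx": 0, "ry": 0, "rz": 0, "hand": 0.1}, {"dx": 0.0031, "dy": 0.0002, "dz": 0, "rx": 0, "ry": 0, "rz": 0, "hand": 0.1}, {"dx": 0, "dy": 0, "dz": 0, "rx": 0, "ry": 0, "rz": 0, "hand": 0.1}, {"dx": 0, "dy": 0, "dz": 0.004, "rx": 0, "ry": 0, "rz": 0, "hand": 0.1}, {"dx": 0, "dy": 0, "dz": 0.004, "rx": 0, "ry": 0, "rz": 0, "hand": 0.1}, {"dx": 0, "dy": 0, "dz": 0.004, "rx": 0, "ry": 0, "rz": 0, "hand": 0.1}, {"dx": 0, "dy": 0, "dz": 0.004, "rx": 0, "ry": 0, "rz": 0, "hand": 0.1}, {"dx": 0, "dy": 0, "dz": 0.001, "rx": 0, "ry": 0, "rz": 0, "hand": 0.1}], "force": 40}}

```text
clock: 8.05
tcp_pos: [511.4, -13.2, 233.3]
orientation: [0.978, -0.208, -0.0, 0.0]
force: [0.1, -0.1, -2.0]
opening: 0.229
finger_force: 43.6
```

```bash
python3 - <<'E'
from h import *
st=r.state();print(st['clock'],st['tcp_pos'],st['force'],st['ft_torque'])
R=Ro.from_quat(st['orientation']).as_matrix()
print('bore-foot tool',R.T@(np.array([512.7,-14.4,120])-st['tcp_pos'])-[1.5,0.65,0])
E
```

```text
8.05 [511.3996831  -13.20340526 233.30682303] [ 0.12125157 -0.1226291  -2.04610632] [ 0.01809391 -0.01364617 -0.03729553]
bore-foot tool [  0.23047214  -0.12500779 113.30617219]
```

Request:
{"name": "move_arm", "arguments": {"series": [{"dx": 0, "dy": 0, "dz": 0.003, "rx": 0, "ry": 0, "rz": 0, "hand": 0.1}, {"dx": 0, "dy": 0, "dz": 0.003, "rx": 0, "ry": 0, "rz": 0, "hand": 0.1}, {"dx": 0, "dy": 0, "dz": 0.004, "rx": 0, "ry": 0, "rz": 0, "hand": 0.1}, {"dx": 0, "dy": 0, "dz": 0.005, "rx": 0, "ry": 0, "rz": 0, "hand": 0.1}, {"dx": 0, "dy": 0, "dz": 0.005, "rx": 0, "ry": 0, "rz": 0, "hand": 0.1}, {"dx": 0, "dy": 0, "dz": 0.005, "rx": 0, "ry": 0, "rz": 0, "hand": 0.1}, {"dx": 0, "dy": 0, "dz": 0.005, "rx": 0, "ry": 0, "rz": 0, "hand": 0.1}, {"dx": 0, "dy": 0, "dz": 0.005, "rx": 0, "ry": 0, "rz": 0, "hand": 0.1}, {"dx": 0, "dy": 0, "dz": 0.004, "rx": 0, "ry": 0, "rz": 0, "hand": 0.1}, {"dx": 0, "dy": 0, "dz": 0.002, "rx": 0, "ry": 0, "rz": 0, "hand": 0.1}], "force": 25}}

```text
clock: 9.3
tcp_pos: [511.6, -13.4, 192.4]
orientation: [0.978, -0.208, -0.0, 0.0]
force: [-1.0, -2.4, 2.6]
opening: 0.225
finger_force: 44.3
```

Request:
{"name": "move_arm", "arguments": {"series": [{"dx": 0, "dy": 0, "dz": 0.0004, "rx": 0, "ry": 0, "rz": 0, "hand": 0.1}, {"dx": 0, "dy": 0, "dz": 0.0004, "rx": 0, "ry": 0, "rz": 0, "hand": 0.1}, {"dx": 0, "dy": 0, "dz": 0.0004, "rx": 0, "ry": 0, "rz": 0, "hand": 0.1}, {"dx": 0, "dy": 0, "dz": 0.0004, "rx": 0, "ry": 0, "rz": 0, "hand": 0.1}, {"dx": 0, "dy": 0, "dz": 0.0004, "rx": 0, "ry": 0, "rz": 0, "hand": 0.1}, {"dx": 0, "dy": 0, "dz": 0.0003, "rx": 0, "ry": 0, "rz": 0, "hand": 0.1}, {"dx": 0, "dy": 0, "dz": 0.0003, "rx": 0, "ry": 0, "rz": 0, "hand": 0.1}, {"dx": 0, "dy": 0, "dz": 0.0002, "rx": 0, "ry": 0, "rz": 0, "hand": 0.1}, {"dx": 0, "dy": 0, "dz": 0.0002, "rx": 0, "ry": 0, "rz": 0, "hand": 0.1}, {"dx": 0, "dy": 0, "dz": 0, "rx": 0, "ry": 0, "rz": 0, "hand": 0.1}], "force": 25}}

```text
clock: 10.55
tcp_pos: [511.6, -13.2, 189.7]
orientation: [0.978, -0.208, 0.0, -0.0]
force: [-1.9, -2.4, 3.3]
opening: 0.225
finger_force: 44.4
```

Request:
{"name": "move_arm", "arguments": {"series": [{"dx": 0, "dy": 0, "dz": 0.0003, "rx": 0, "ry": 0, "rz": 0, "hand": 0.1}, {"dx": 0, "dy": 0, "dz": 0.0003, "rx": 0, "ry": 0, "rz": 0, "hand": 0.1}, {"dx": 0, "dy": 0, "dz": 0.0003, "rx": 0, "ry": 0, "rz": 0, "hand": 0.1}, {"dx": 0, "dy": 0, "dz": 0.0003, "rx": 0, "ry": 0, "rz": 0, "hand": 0.1}, {"dx": 0, "dy": 0, "dz": 0.0002, "rx": 0, "ry": 0, "rz": 0, "hand": 0.1}, {"dx": 0, "dy": 0, "dz": 0.0002, "rx": 0, "ry": 0, "rz": 0, "hand": 0.1}, {"dx": 0, "dy": 0, "dz": 0.0002, "rx": 0, "ry": 0, "rz": 0, "hand": 0.1}, {"dx": 0, "dy": 0, "dz": 0.0002, "rx": 0, "ry": 0, "rz": 0, "hand": 0.1}, {"dx": 0, "dy": 0, "dz": 0, "rx": 0, "ry": 0, "rz": 0, "hand": 0.1}, {"dx": 0, "dy": 0, "dz": 0, "rx": 0, "ry": 0, "rz": 0, "hand": 0.1}], "force": 25}}

```text
clock: 11.8
tcp_pos: [511.6, -13.2, 187.6]
orientation: [0.978, -0.208, -0.0, -0.0]
force: [-0.9, -2.2, 2.4]
opening: 0.224
finger_force: 44.4
```

Request:
{"name": "move_arm", "arguments": {"series": [{"dx": 0, "dy": 0, "dz": 0.0003, "rx": 0, "ry": 0, "rz": 0, "hand": 0.1}, {"dx": 0, "dy": 0, "dz": 0.0003, "rx": 0, "ry": 0, "rz": 0, "hand": 0.1}, {"dx": 0, "dy": 0, "dz": 0.0003, "rx": 0, "ry": 0, "rz": 0, "hand": 0.1}, {"dx": 0, "dy": 0, "dz": 0.0003, "rx": 0, "ry": 0, "rz": 0, "hand": 0.1}, {"dx": 0, "dy": 0, "dz": 0.0002, "rx": 0, "ry": 0, "rz": 0, "hand": 0.1}, {"dx": 0, "dy": 0, "dz": 0.0002, "rx": 0, "ry": 0, "rz": 0, "hand": 0.1}, {"dx": 0, "dy": 0, "dz": 0.0002, "rx": 0, "ry": 0, "rz": 0, "hand": 0.1}, {"dx": 0, "dy": 0, "dz": 0.0002, "rx": 0, "ry": 0, "rz": 0, "hand": 0.1}, {"dx": 0, "dy": 0, "dz": 0, "rx": 0, "ry": 0, "rz": 0, "hand": 0.1}, {"dx": 0, "dy": 0, "dz": 0, "rx": 0, "ry": 0, "rz": 0, "hand": 0.1}], "force": 25}}

```text
clock: 13.05
tcp_pos: [511.6, -13.2, 185.7]
orientation: [0.978, -0.208, -0.0, 0.0]
force: [-1.0, -2.5, 3.5]
opening: 0.226
finger_force: 44.4
```

Request:
{"name": "move_arm", "arguments": {"series": [{"dx": 0, "dy": 0, "dz": 0.0003, "rx": 0, "ry": 0, "rz": 0, "hand": 0.1}, {"dx": 0, "dy": 0, "dz": 0.0003, "rx": 0, "ry": 0, "rz": 0, "hand": 0.1}, {"dx": 0, "dy": 0, "dz": 0.0003, "rx": 0, "ry": 0, "rz": 0, "hand": 0.1}, {"dx": 0, "dy": 0, "dz": 0.0003, "rx": 0, "ry": 0, "rz": 0, "hand": 0.1}, {"dx": 0, "dy": 0, "dz": 0.0003, "rx": 0, "ry": 0, "rz": 0, "hand": 0.1}, {"dx": 0, "dy": 0, "dz": 0.0002, "rx": 0, "ry": 0, "rz": 0, "hand": 0.1}, {"dx": 0, "dy": 0, "dz": 0.0002, "rx": 0, "ry": 0, "rz": 0, "hand": 0.1}, {"dx": 0, "dy": 0, "dz": 0.0002, "rx": 0, "ry": 0, "rz": 0, "hand": 0.1}, {"dx": 0, "dy": 0, "dz": 0, "rx": 0, "ry": 0, "rz": 0, "hand": 0.1}, {"dx": 0, "dy": 0, "dz": 0, "rx": 0, "ry": 0, "rz": 0, "hand": 0.1}], "force": 25}}

```text
clock: 14.3
tcp_pos: [511.6, -13.2, 183.6]
orientation: [0.978, -0.208, -0.0, 0.0]
force: [-1.6, -2.3, 3.5]
opening: 0.227
finger_force: 44.4
```

Request:
{"name": "move_arm", "arguments": {"series": [{"dx": 0, "dy": 0, "dz": 0.0003, "rx": 0, "ry": 0, "rz": 0, "hand": 0.1}, {"dx": 0, "dy": 0, "dz": 0.0003, "rx": 0, "ry": 0, "rz": 0, "hand": 0.1}, {"dx": 0, "dy": 0, "dz": 0.0003, "rx": 0, "ry": 0, "rz": 0, "hand": 0.1}, {"dx": 0, "dy": 0, "dz": 0.0003, "rx": 0, "ry": 0, "rz": 0, "hand": 0.1}, {"dx": 0, "dy": 0, "dz": 0.0003, "rx": 0, "ry": 0, "rz": 0, "hand": 0.1}, {"dx": 0, "dy": 0, "dz": 0.0002, "rx": 0, "ry": 0, "rz": 0, "hand": 0.1}, {"dx": 0, "dy": 0, "dz": 0.0002, "rx": 0, "ry": 0, "rz": 0, "hand": 0.1}, {"dx": 0, "dy": 0, "dz": 0.0002, "rx": 0, "ry": 0, "rz": 0, "hand": 0.1}, {"dx": 0, "dy": 0, "dz": 0, "rx": 0, "ry": 0, "rz": 0, "hand": 0.1}, {"dx": 0, "dy": 0, "dz": 0, "rx": 0, "ry": 0, "rz": 0, "hand": 0.1}], "force": 25}}

```text
clock: 15.55
tcp_pos: [511.6, -13.2, 181.5]
orientation: [0.978, -0.208, -0.0, 0.0]
force: [-1.2, -1.4, 3.2]
opening: 0.224
finger_force: 44.4
```

Request:
{"name": "move_arm", "arguments": {"series": [{"dx": 0, "dy": 0, "dz": 0.0003, "rx": 0, "ry": 0, "rz": 0, "hand": 0.1}, {"dx": 0, "dy": 0, "dz": 0.0003, "rx": 0, "ry": 0, "rz": 0, "hand": 0.1}, {"dx": 0, "dy": 0, "dz": 0.0003, "rx": 0, "ry": 0, "rz": 0, "hand": 0.1}, {"dx": 0, "dy": 0, "dz": 0.0003, "rx": 0, "ry": 0, "rz": 0, "hand": 0.1}, {"dx": 0, "dy": 0, "dz": 0.0003, "rx": 0, "ry": 0, "rz": 0, "hand": 0.1}, {"dx": 0, "dy": 0, "dz": 0.0002, "rx": 0, "ry": 0, "rz": 0, "hand": 0.1}, {"dx": 0, "dy": 0, "dz": 0.0002, "rx": 0, "ry": 0, "rz": 0, "hand": 0.1}, {"dx": 0, "dy": 0, "dz": 0.0002, "rx": 0, "ry": 0, "rz": 0, "hand": 0.1}, {"dx": 0, "dy": 0, "dz": 0, "rx": 0, "ry": 0, "rz": 0, "hand": 0.1}, {"dx": 0, "dy": 0, "dz": 0, "rx": 0, "ry": 0, "rz": 0, "hand": 0.1}], "force": 25}}

```text
clock: 16.8
tcp_pos: [511.6, -13.1, 179.3]
orientation: [0.978, -0.208, 0.0, -0.0]
force: [-1.6, -2.2, 3.1]
opening: 0.23
finger_force: 44.4
```

Request:
{"name": "move_arm", "arguments": {"series": [{"dx": 0, "dy": 0, "dz": 0.0003, "rx": 0, "ry": 0, "rz": 0, "hand": 0.1}, {"dx": 0, "dy": 0, "dz": 0.0003, "rx": 0, "ry": 0, "rz": 0, "hand": 0.1}, {"dx": 0, "dy": 0, "dz": 0.0003, "rx": 0, "ry": 0, "rz": 0, "hand": 0.1}, {"dx": 0, "dy": 0, "dz": 0.0003, "rx": 0, "ry": 0, "rz": 0, "hand": 0.1}, {"dx": 0, "dy": 0, "dz": 0.0003, "rx": 0, "ry": 0, "rz": 0, "hand": 0.1}, {"dx": 0, "dy": 0, "dz": 0.0002, "rx": 0, "ry": 0, "rz": 0, "hand": 0.1}, {"dx": 0, "dy": 0, "dz": 0.0002, "rx": 0, "ry": 0, "rz": 0, "hand": 0.1}, {"dx": 0, "dy": 0, "dz": 0.0002, "rx": 0, "ry": 0, "rz": 0, "hand": 0.1}, {"dx": 0, "dy": 0, "dz": 0, "rx": 0, "ry": 0, "rz": 0, "hand": 0.1}, {"dx": 0, "dy": 0, "dz": 0, "rx": 0, "ry": 0, "rz": 0, "hand": 0.1}], "force": 25}}

```text
clock: 18.05
tcp_pos: [511.6, -13.2, 177.2]
orientation: [0.978, -0.208, -0.0, -0.0]
force: [-1.6, -1.1, 3.8]
opening: 0.227
finger_force: 44.4
```

Request:
{"name": "move_arm", "arguments": {"series": [{"dx": 0, "dy": 0, "dz": 0.0003, "rx": 0, "ry": 0, "rz": 0, "hand": 0.1}, {"dx": 0, "dy": 0, "dz": 0.0003, "rx": 0, "ry": 0, "rz": 0, "hand": 0.1}, {"dx": 0, "dy": 0, "dz": 0.0003, "rx": 0, "ry": 0, "rz": 0, "hand": 0.1}, {"dx": 0, "dy": 0, "dz": 0.0003, "rx": 0, "ry": 0, "rz": 0, "hand": 0.1}, {"dx": 0, "dy": 0, "dz": 0.0003, "rx": 0, "ry": 0, "rz": 0, "hand": 0.1}, {"dx": 0, "dy": 0, "dz": 0.0002, "rx": 0, "ry": 0, "rz": 0, "hand": 0.1}, {"dx": 0, "dy": 0, "dz": 0.0002, "rx": 0, "ry": 0, "rz": 0, "hand": 0.1}, {"dx": 0, "dy": 0, "dz": 0.0002, "rx": 0, "ry": 0, "rz": 0, "hand": 0.1}, {"dx": 0, "dy": 0, "dz": 0, "rx": 0, "ry": 0, "rz": 0, "hand": 0.1}, {"dx": 0, "dy": 0, "dz": 0, "rx": 0, "ry": 0, "rz": 0, "hand": 0.1}], "force": 25}}

```text
clock: 19.3
tcp_pos: [511.5, -13.2, 175.1]
orientation: [0.978, -0.208, -0.0, 0.0]
force: [-0.9, -1.9, 2.7]
opening: 0.23
finger_force: 44.4
```

Request:
{"name": "move_arm", "arguments": {"series": [{"dx": 0, "dy": 0, "dz": 0.0003, "rx": 0, "ry": 0, "rz": 0, "hand": 0.1}, {"dx": 0, "dy": 0, "dz": 0.0003, "rx": 0, "ry": 0, "rz": 0, "hand": 0.1}, {"dx": 0, "dy": 0, "dz": 0.0003, "rx": 0, "ry": 0, "rz": 0, "hand": 0.1}, {"dx": 0, "dy": 0, "dz": 0.0003, "rx": 0, "ry": 0, "rz": 0, "hand": 0.1}, {"dx": 0, "dy": 0, "dz": 0.0003, "rx": 0, "ry": 0, "rz": 0, "hand": 0.1}, {"dx": 0, "dy": 0, "dz": 0.0002, "rx": 0, "ry": 0, "rz": 0, "hand": 0.1}, {"dx": 0, "dy": 0, "dz": 0.0002, "rx": 0, "ry": 0, "rz": 0, "hand": 0.1}, {"dx": 0, "dy": 0, "dz": 0.0002, "rx": 0, "ry": 0, "rz": 0, "hand": 0.1}, {"dx": 0, "dy": 0, "dz": 0, "rx": 0, "ry": 0, "rz": 0, "hand": 0.1}, {"dx": 0, "dy": 0, "dz": 0, "rx": 0, "ry": 0, "rz": 0, "hand": 0.1}], "force": 25}}

```text
clock: 20.55
tcp_pos: [511.6, -13.2, 173.1]
orientation: [0.978, -0.208, 0.0, -0.0]
force: [-0.4, -1.2, 3.4]
opening: 0.229
finger_force: 44.4
```

Request:
{"name": "move_arm", "arguments": {"series": [{"dx": 0, "dy": 0, "dz": 0.0003, "rx": 0, "ry": 0, "rz": 0, "hand": 0.1}, {"dx": 0, "dy": 0, "dz": 0.0003, "rx": 0, "ry": 0, "rz": 0, "hand": 0.1}, {"dx": 0, "dy": 0, "dz": 0.0003, "rx": 0, "ry": 0, "rz": 0, "hand": 0.1}, {"dx": 0, "dy": 0, "dz": 0.0003, "rx": 0, "ry": 0, "rz": 0, "hand": 0.1}, {"dx": 0, "dy": 0, "dz": 0.0003, "rx": 0, "ry": 0, "rz": 0, "hand": 0.1}, {"dx": 0, "dy": 0, "dz": 0.0002, "rx": 0, "ry": 0, "rz": 0, "hand": 0.1}, {"dx": 0, "dy": 0, "dz": 0.0002, "rx": 0, "ry": 0, "rz": 0, "hand": 0.1}, {"dx": 0, "dy": 0, "dz": 0.0002, "rx": 0, "ry": 0, "rz": 0, "hand": 0.1}, {"dx": 0, "dy": 0, "dz": 0, "rx": 0, "ry": 0, "rz": 0, "hand": 0.1}, {"dx": 0, "dy": 0, "dz": 0, "rx": 0, "ry": 0, "rz": 0, "hand": 0.1}], "force": 25}}

```text
clock: 21.8
tcp_pos: [511.6, -13.2, 170.9]
orientation: [0.978, -0.208, -0.0, 0.0]
force: [-0.8, -2.1, 2.7]
opening: 0.226
finger_force: 44.4
```

Request:
{"name": "move_arm", "arguments": {"series": [{"dx": 0, "dy": 0, "dz": 0.0003, "rx": 0, "ry": 0, "rz": 0, "hand": 0.1}, {"dx": 0, "dy": 0, "dz": 0.0003, "rx": 0, "ry": 0, "rz": 0, "hand": 0.1}, {"dx": 0, "dy": 0, "dz": 0.0003, "rx": 0, "ry": 0, "rz": 0, "hand": 0.1}, {"dx": 0, "dy": 0, "dz": 0.0003, "rx": 0, "ry": 0, "rz": 0, "hand": 0.1}, {"dx": 0, "dy": 0, "dz": 0.0003, "rx": 0, "ry": 0, "rz": 0, "hand": 0.1}, {"dx": 0, "dy": 0, "dz": 0.0002, "rx": 0, "ry": 0, "rz": 0, "hand": 0.1}, {"dx": 0, "dy": 0, "dz": 0.0002, "rx": 0, "ry": 0, "rz": 0, "hand": 0.1}, {"dx": 0, "dy": 0, "dz": 0.0002, "rx": 0, "ry": 0, "rz": 0, "hand": 0.1}, {"dx": 0, "dy": 0, "dz": 0, "rx": 0, "ry": 0, "rz": 0, "hand": 0.1}, {"dx": 0, "dy": 0, "dz": 0, "rx": 0, "ry": 0, "rz": 0, "hand": 0.1}], "force": 25}}

```text
clock: 23.05
tcp_pos: [511.7, -13.3, 169.5]
orientation: [0.978, -0.208, 0.0, 0.0]
force: [-1.8, -1.5, 6.6]
opening: 0.226
finger_force: 44.8
```

The force has risen to 6.6 N from about 3.2 N while sliding, and the TCP is lagging its command, so the rod has bottomed. I'll press slightly further to confirm and hold.

Request:
{"name": "move_arm", "arguments": {"series": [{"dx": 0, "dy": 0, "dz": 0.0002, "rx": 0, "ry": 0, "rz": 0, "hand": 0.1}, {"dx": 0, "dy": 0, "dz": 0.0002, "rx": 0, "ry": 0, "rz": 0, "hand": 0.1}, {"dx": 0, "dy": 0, "dz": 0, "rx": 0, "ry": 0, "rz": 0, "hand": 0.1}, {"dx": 0, "dy": 0, "dz": 0, "rx": 0, "ry": 0, "rz": 0, "hand": 0.1}, {"dx": 0, "dy": 0, "dz": 0, "rx": 0, "ry": 0, "rz": 0, "hand": 0.1}, {"dx": 0, "dy": 0, "dz": 0, "rx": 0, "ry": 0, "rz": 0, "hand": 0.1}, {"dx": 0, "dy": 0, "dz": 0, "rx": 0, "ry": 0, "rz": 0, "hand": 0.1}, {"dx": 0, "dy": 0, "dz": 0, "rx": 0, "ry": 0, "rz": 0, "hand": 0.1}, {"dx": 0, "dy": 0, "dz": 0, "rx": 0, "ry": 0, "rz": 0, "hand": 0.1}, {"dx": 0, "dy": 0, "dz": 0, "rx": 0, "ry": 0, "rz": 0, "hand": 0.1}], "force": 25}}

```text
clock: 24.3
tcp_pos: [511.8, -13.3, 169.3]
orientation: [0.978, -0.208, 0.0, -0.0]
force: [-3.3, -1.4, 8.5]
opening: 0.226
finger_force: 45.0
```

```bash
python3 - <<'E'
from h import *
st=r.state();print(st['clock'],st['tcp_pos'],st['orientation'],st['force'])
E
```

```text
24.3 [511.75449925 -13.27577597 169.33224419] [ 9.78084464e-01 -2.08207913e-01  4.95750223e-04 -1.48862196e-05] [-3.26476349 -1.4317998   8.50569416]
```

Request:
{"name": "move_arm", "arguments": {"series": [{"dx": 0, "dy": 0, "dz": -0.002, "rx": 0, "ry": 0, "rz": 0, "hand": 0.1}, {"dx": 0, "dy": 0, "dz": -0.005, "rx": 0, "ry": 0, "rz": 0, "hand": 0.1}, {"dx": 0, "dy": 0, "dz": -0.01, "rx": 0, "ry": 0, "rz": 0, "hand": 0.1}, {"dx": 0, "dy": 0, "dz": -0.013, "rx": 0, "ry": 0, "rz": 0, "hand": 0.1}, {"dx": 0, "dy": 0, "dz": -0.015, "rx": 0, "ry": 0, "rz": 0, "hand": 0.1}, {"dx": 0, "dy": 0, "dz": -0.015, "rx": 0, "ry": 0, "rz": 0, "hand": 0.1}, {"dx": 0, "dy": 0, "dz": -0.013, "rx": 0, "ry": 0, "rz": 0, "hand": 0.1}, {"dx": 0, "dy": 0, "dz": -0.01, "rx": 0, "ry": 0, "rz": 0, "hand": 0.1}, {"dx": 0, "dy": 0, "dz": -0.007, "rx": 0, "ry": 0, "rz": 0, "hand": 0.1}, {"dx": 0, "dy": 0, "dz": -0.002, "rx": 0, "ry": 0, "rz": 0, "hand": 0.1}], "force": 25}}

```text
clock: 25.55
tcp_pos: [511.7, -13.2, 260.8]
orientation: [0.978, -0.208, 0.0, -0.0]
force: [0.4, 0.3, -2.8]
opening: 0.226
finger_force: 43.6
```

Request:
{"name": "move_arm", "arguments": {"series": [{"dx": -0.005, "dy": -0.006, "dz": 0, "rx": 0, "ry": 0, "rz": 0, "hand": 0.1}, {"dx": -0.014, "dy": -0.015, "dz": 0, "rx": 0, "ry": 0, "rz": 0, "hand": 0.1}, {"dx": -0.021, "dy": -0.023, "dz": 0, "rx": 0, "ry": 0, "rz": 0, "hand": 0.1}, {"dx": -0.025, "dy": -0.027, "dz": 0, "rx": 0, "ry": 0, "rz": 0, "hand": 0.1}, {"dx": -0.026, "dy": -0.028, "dz": 0, "rx": 0, "ry": 0, "rz": 0, "hand": 0.1}, {"dx": -0.026, "dy": -0.028, "dz": 0, "rx": 0, "ry": 0, "rz": 0, "hand": 0.1}, {"dx": -0.025, "dy": -0.027, "dz": 0, "rx": 0, "ry": 0, "rz": 0, "hand": 0.1}, {"dx": -0.017, "dy": -0.019, "dz": 0, "rx": 0, "ry": 0, "rz": 0, "hand": 0.1}, {"dx": -0.009, "dy": -0.01, "dz": 0, "rx": 0, "ry": 0, "rz": 0, "hand": 0.1}, {"dx": -0.0038, "dy": -0.0037, "dz": 0, "rx": 0, "ry": 0, "rz": 0, "hand": 0.1}], "force": 25}}

```text
clock: 26.8
tcp_pos: [430.4, 227.7, 260.2]
orientation: [0.978, -0.208, -0.0, 0.0]
force: [0.2, 0.6, -2.3]
opening: 0.228
finger_force: 43.5
```

```bash
python3 - <<'E'
from h import *
st=r.state();im=r.get_image('wrist');cv2.imwrite('pics/w4.png',im);np.save('w4.npy',st,allow_pickle=True)
print(st['clock'],st['tcp_pos'],st['orientation'],st['force'])
R=Ro.from_quat(st['orientation']).as_matrix()
print('foot->stand tool',R.T@(np.array([432,226,116])-st['tcp_pos'])-[1.5,.65,0],'tcp z to go',st['tcp_pos'][2]-165.3)
cv2.imwrite('pics/w4c.png',cv2.resize(im[130:330,230:400],(510,600),interpolation=cv2.INTER_CUBIC))
E
```

```text
26.8 [430.41406324 227.70823481 260.17283636] [ 9.78134185e-01 -2.07974447e-01 -2.05091639e-04  3.20801774e-04] [ 0.16826037  0.61809727 -2.31065696]
foot->stand tool [  0.6823507    0.16243817 144.17287295] tcp z to go 94.87283635982487
```

View pics/w4c.png

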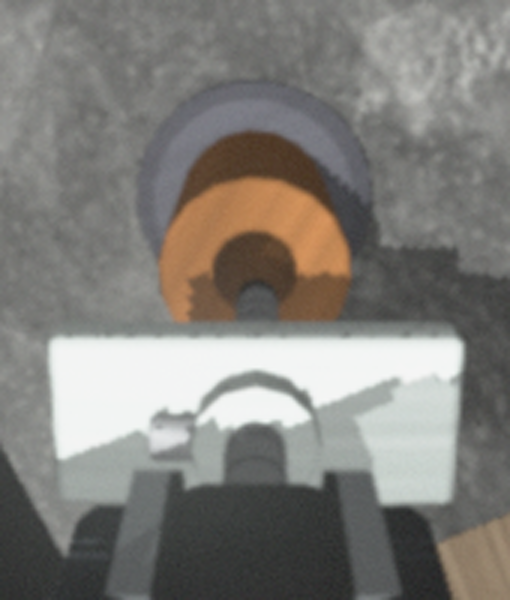

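The rod tip is just above the hole of the brown stand, with the hole centre at crop (255,271). I'll check the hole position before lowering.

```bash
python3 - <<'E'
from h import *
st=np.load('w4.npy',allow_pickle=True).item()
R=Ro.from_quat(st['orientation']).as_matrix()
S=wray(230+255/3,130+271/3,116,st);print('stand',S)
print('foot->stand tool',R.T@(S-st['tcp_pos'])-[1.5,.65,0])
E
```

```text
stand [432.2 226.7 116. ]
foot->stand tool [  0.58025156  -0.55837771 144.17238644]
```

Request:
{"name": "move_arm", "arguments": {"series": [{"dx": 0.0006, "dy": -0.0002, "dz": 0.002, "rx": 0, "ry": 0, "rz": 0, "hand": 0.1}, {"dx": 0, "dy": 0, "dz": 0.006, "rx": 0, "ry": 0, "rz": 0, "hand": 0.1}, {"dx": 0, "dy": 0, "dz": 0.01, "rx": 0, "ry": 0, "rz": 0, "hand": 0.1}, {"dx": 0, "dy": 0, "dz": 0.012, "rx": 0, "ry": 0, "rz": 0, "hand": 0.1}, {"dx": 0, "dy": 0, "dz": 0.014, "rx": 0, "ry": 0, "rz": 0, "hand": 0.1}, {"dx": 0, "dy": 0, "dz": 0.014, "rx": 0, "ry": 0, "rz": 0, "hand": 0.1}, {"dx": 0, "dy": 0, "dz": 0.012, "rx": 0, "ry": 0, "rz": 0, "hand": 0.1}, {"dx": 0, "dy": 0, "dz": 0.009, "rx": 0, "ry": 0, "rz": 0, "hand": 0.1}, {"dx": 0, "dy": 0, "dz": 0.006, "rx": 0, "ry": 0, "rz": 0, "hand": 0.1}, {"dx": 0, "dy": 0, "dz": 0.002, "rx": 0, "ry": 0, "rz": 0, "hand": 0.1}], "force": 25}}

```text
clock: 28.1
tcp_pos: [431.4, 227.2, 173.3]
orientation: [0.978, -0.208, 0.0, 0.0]
force: [0.7, -0.2, -2.4]
opening: 0.227
finger_force: 43.5
```

Request:
{"name": "move_arm", "arguments": {"series": [{"dx": 0, "dy": 0, "dz": 0.001, "rx": 0, "ry": 0, "rz": 0, "hand": 0.1}, {"dx": 0, "dy": 0, "dz": 0.0015, "rx": 0, "ry": 0, "rz": 0, "hand": 0.1}, {"dx": 0, "dy": 0, "dz": 0.0015, "rx": 0, "ry": 0, "rz": 0, "hand": 0.1}, {"dx": 0, "dy": 0, "dz": 0.0012, "rx": 0, "ry": 0, "rz": 0, "hand": 0.1}, {"dx": 0, "dy": 0, "dz": 0.0008, "rx": 0, "ry": 0, "rz": 0, "hand": 0.1}, {"dx": 0, "dy": 0, "dz": 0.0006, "rx": 0, "ry": 0, "rz": 0, "hand": 0.1}, {"dx": 0, "dy": 0, "dz": 0.0004, "rx": 0, "ry": 0, "rz": 0, "hand": 0.1}, {"dx": 0, "dy": 0, "dz": 0.0002, "rx": 0, "ry": 0, "rz": 0, "hand": 0.1}, {"dx": 0, "dy": 0, "dz": 0, "rx": 0, "ry": 0, "rz": 0, "hand": 0.1}, {"dx": 0, "dy": 0, "dz": 0, "rx": 0, "ry": 0, "rz": 0, "hand": 0.1}], "force": 25}}

```text
clock: 29.35
tcp_pos: [431.4, 227.2, 166.3]
orientation: [0.978, -0.208, 0.0, -0.0]
force: [0.2, 0.6, -2.8]
opening: 0.224
finger_force: 43.5
```

Request:
{"name": "move_arm", "arguments": {"series": [{"dx": 0, "dy": 0, "dz": 0.0002, "rx": 0, "ry": 0, "rz": 0, "hand": 0.1}, {"dx": 0, "dy": 0, "dz": 0.0002, "rx": 0, "ry": 0, "rz": 0, "hand": 0.1}, {"dx": 0, "dy": 0, "dz": 0.0002, "rx": 0, "ry": 0, "rz": 0, "hand": 0.1}, {"dx": 0, "dy": 0, "dz": 0.0002, "rx": 0, "ry": 0, "rz": 0, "hand": 0.1}, {"dx": 0, "dy": 0, "dz": 0.0001, "rx": 0, "ry": 0, "rz": 0, "hand": 0.1}, {"dx": 0, "dy": 0, "dz": 0, "rx": 0, "ry": 0, "rz": 0, "hand": 0.1}, {"dx": 0, "dy": 0, "dz": 0, "rx": 0, "ry": 0, "rz": 0, "hand": 0.1}, {"dx": 0, "dy": 0, "dz": 0, "rx": 0, "ry": 0, "rz": 0, "hand": 0.1}, {"dx": 0, "dy": 0, "dz": 0, "rx": 0, "ry": 0, "rz": 0, "hand": 0.1}, {"dx": 0, "dy": 0, "dz": 0, "rx": 0, "ry": 0, "rz": 0, "hand": 0.1}], "force": 25}}

```text
clock: 30.6
tcp_pos: [431.4, 227.2, 165.4]
orientation: [0.978, -0.208, 0.0, 0.0]
force: [-1.2, -0.2, -2.3]
opening: 0.223
finger_force: 43.5
```

Request:
{"name": "move_arm", "arguments": {"series": [{"dx": 0, "dy": 0, "dz": 0.0002, "rx": 0, "ry": 0, "rz": 0, "hand": 0.1}, {"dx": 0, "dy": 0, "dz": 0.0001, "rx": 0, "ry": 0, "rz": 0, "hand": 0.1}, {"dx": 0, "dy": 0, "dz": 0, "rx": 0, "ry": 0, "rz": 0, "hand": 0.3}, {"dx": 0, "dy": 0, "dz": 0, "rx": 0, "ry": 0, "rz": 0, "hand": 0.5}, {"dx": 0, "dy": 0, "dz": 0, "rx": 0, "ry": 0, "rz": 0, "hand": 0.8}, {"dx": 0, "dy": 0, "dz": 0, "rx": 0, "ry": 0, "rz": 0, "hand": 0.8}, {"dx": 0, "dy": 0, "dz": 0, "rx": 0, "ry": 0, "rz": 0, "hand": 0.8}, {"dx": 0, "dy": 0, "dz": 0, "rx": 0, "ry": 0, "rz": 0, "hand": 0.8}, {"dx": 0, "dy": 0, "dz": 0, "rx": 0, "ry": 0, "rz": 0, "hand": 0.8}, {"dx": 0, "dy": 0, "dz": 0, "rx": 0, "ry": 0, "rz": 0, "hand": 0.8}]}}

```text
clock: 31.85
tcp_pos: [431.4, 227.2, 165.1]
orientation: [0.978, -0.208, 0.0, 0.0]
force: [0.0, -0.3, 0.1]
opening: 0.8
finger_force: 0.0
```

Request:
{"name": "move_arm", "arguments": {"series": [{"dx": 0, "dy": 0, "dz": -0.01, "rx": 0, "ry": 0, "rz": 0, "hand": 0.8}, {"dx": 0, "dy": 0, "dz": -0.015, "rx": 0, "ry": 0, "rz": 0, "hand": 0.8}, {"dx": 0, "dy": 0, "dz": -0.02, "rx": 0, "ry": 0, "rz": 0, "hand": 0.8}, {"dx": 0, "dy": 0, "dz": -0.02, "rx": 0, "ry": 0, "rz": 0, "hand": 0.8}, {"dx": 0, "dy": 0, "dz": -0.02, "rx": 0, "ry": 0, "rz": 0, "hand": 0.8}, {"dx": 0, "dy": 0, "dz": -0.02, "rx": 0, "ry": 0, "rz": 0, "hand": 0.8}, {"dx": 0, "dy": 0, "dz": -0.02, "rx": 0, "ry": 0, "rz": 0, "hand": 0.8}, {"dx": 0, "dy": 0, "dz": -0.01, "rx": 0, "ry": 0, "rz": 0, "hand": 0.8}, {"dx": 0, "dy": 0, "dz": 0, "rx": 0, "ry": 0, "rz": 0, "hand": 0.8}, {"dx": 0, "dy": 0, "dz": 0, "rx": 0, "ry": 0, "rz": 0, "hand": 0.8}]}}

```text
clock: 33.1
tcp_pos: [431.1, 227.1, 299.4]
orientation: [0.978, -0.208, -0.0, 0.0]
force: [0.7, -0.1, 0.2]
opening: 0.802
finger_force: 0.0
```

```bash
python3 - <<'E'
from h import *
st=r.state();im=r.get_image('wrist');s=r.get_image('scene')
print(st['clock'],st['tcp_pos'],st['force'],st['opening'])
for n in ['knob','gauge']:
    print(n,[(np.round(d['at'],1).tolist(),round(d['score'],2)) for c in ('wrist','scene') for d in r.mark_of(c,n)[:1]])
o=np.zeros((500,800,3),np.uint8)
o[:,:400]=cv2.resize(im[130:330,230:390],(400,500));o[:,400:]=cv2.resize(s[180:280,210:290],(400,500),interpolation=cv2.INTER_CUBIC)
cv2.imwrite('pics/w5.png',o)
E
```

```text
33.1 [431.09855074 227.12019849 299.4079787 ] [ 0.711521   -0.06740037  0.21919949] 0.8020534298312086
knob [([434.1, 227.2, 180.9], 0.82), ([432.7, 224.3, 180.6], 0.55)]
gauge [([433.3, 221.3, 118.5], 0.65), ([433.4, 228.3, 115.2], 0.56)]
```

View pics/w5.png

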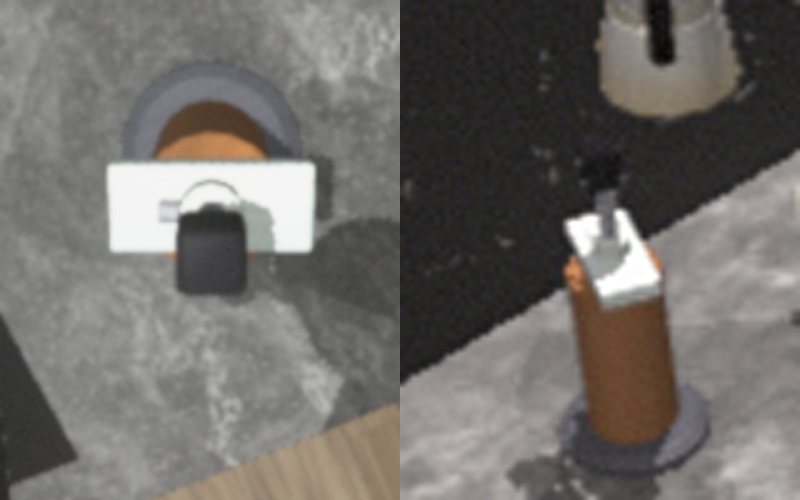

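The gauge stands upright in the brown stand, foot flat on the rim and free of the gripper. The knob is at a height that fits the reading of about 72 mm.

```bash
python3 -c "
from cell import r
print(r.job_done())"
```

```text
the job is handed in; nothing more can be done
None
```

The job is handed in, though no verdict came back: the open bore measured about 72 mm deep (±3 mm, worked out from arm heights), and the gauge is back in its brown stand with the foot on the rim, released at that reading.

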